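# Loosen the knurled clamp ring and push the filter slide home

### The arm

A 7-joint arm with a two-finger parallel gripper is mounted at the origin on the work surface. World frame = base frame: x ahead of the robot, y to its left, z up, the work surface at z = 0. Lengths are in m, angles in rad, forces in N, time in s.
With the tool pointing down it reaches from about 0.425 to 0.925 m from the base axis. Payload 6.8 kg.
Tool frame: the origin (TCP) lies at the very end of the fingers, on their centre line; the grasp point (between the pads) lies 19 mm behind it; z points along the fingers, y is the line along which they close (so a half turn about z gives the same grasp; the last joint's range is limited). The gripper opens to 85 mm and grips with 20 to 120 N. Pads are 22 mm wide; open, the fingers measure 114 mm over their backs; the gripper's body (76 mm by 85 mm) begins 54 mm behind the grasp point. The pads swing forward as they close: fully open they stand 13 mm farther back than shut.
Start: joints at [1.219, 0.477, 0.022, 1.555, -0.011, 1.109, -0.083], TCP at [0.163, -0.655, 0.207] pointing down, gripper open.
Joint ranges: [-2.96, 2.96], [-0.34, 2.1], [-1.41, 1.46], [0.24, 2.44], [-1.37, 4.51], [0.17, 1.92], [-2.96, 2.96]. Speed limits (rad/s): [2.39, 2.39, 3.14, 3.14, 3.14, 3.14, 3.14].

### API

Orientations are given as a rotation vector (axis times angle).
In Python, from bench import monitor, optics, r gives the robot as it stands.
- The arm moves only by the shell command python3 -m crank 'ROWS' [OPENING] [FORCE]. ROWS is JSON, a list of rows, each a list of 2 entries, a list of its own where there are three numbers: the shift along the tool's x, y, z in cm, then the turn, a rotation vector about the tool's x, y, z in rad. A call has 1 to 5 rows; each row shifts and turns the commanded pose from where the row before left it, along the tool's axes as they then stand; what a row does not reach is not made up. A row lasts 1/10 s, in which the tool goes at most 50 mm and 8.59 degrees, less where a joint would pass 70% of its speed; a pose out of reach is approached as far as the arm can. A call is refused whole if a number of a shift passes 5 or a number of a turn 0.15, either way. A call with a gripper value outside its range is refused whole. OPENING is the finger opening in cm, from 0 to 8.54, set as the call begins (- or left out, the last holds). The fingers move at their own pace and stop on an object; FORCE is the grip in N (left out, the last holds). Time passes only in rows, so rows that do not move let the fingers close. It gives the time, the measured TCP pose, the force, the opening and the grip force at its end, in the units of the state.
- monitor.get_obs(): the state, without advancing time (a new reading comes with each control period).
- optics.grab_frame(name): name is "scene" or "top" or "wrist"; returns (picture, depth): 480x640x3 uint8, red, green, blue; 480x640 float32, m along the optical axis (not along the pixel's ray), 0 where there is no reading.
- optics.camera_model(name): a dict with "vertical_fov" (degrees; the focal length in pixels is half the picture's height over the tangent of half this angle, whatever the lens; pixels are square), "cx", "cy" (the principal point, pixels), "R" (3x3) and "t" (3): a world point X has camera coordinates R X + t; the wrist camera has in their place "hand_eye" (4x4, takes a point from camera to tool coordinates, whose origin is the TCP and whose axes are the flange's). Camera axes: x right, y down, z forward; pixel columns grow to the right and rows downward; lengths in m; the calibration is good to about 2 mm. A picture is of the moment at which its call begins: read the wrist's pose just before it. camera_model takes no time and is no camera call.
- r.hand_in(): hands the job in; it is judged then, once.
The state is a dict: "clock": time; "joints": joint angles; "qvel": joint speeds; "tau": joint torques, N m; "tcp_pos": TCP position; "orientation": TCP orientation; "contact_force": force on the tool from outside, world axes, zero at the start; "moment": the same for the moment, N m; "grip_width": finger opening in m; "gripper_force": force on a finger pad.
Only numpy, scipy, OpenCV 4.12 (cv2) and the standard library are available. Lean on these libraries where they do the work, as an engineer would, in place of code of your own. Each camera call takes 0.05 s, during which the arm holds its last target. There are 200 camera calls.

### The job

On the small white photometer head, roll a fingertip lightly across the knurled rim of the clamp ring to loosen it by two full turns counter-clockwise (seen from above) from its tight position, without gripping it. Then gently push the freed filter slide fully in with a fingertip, leaving the ring at two turns. Leave the glassware, jar and cuvette tray where they stand.

Things in the scene. Friction and masses are not known exactly. Their poses are not given: they have to be found in the camera images.
- head: White box housing fixed to the table, 170 (its x) x 190 (its y) x 80 mm high. Origin: centre of its underside, on the table; z up, yaw varies. The clamp ring sits on its top, ring axis vertical through the origin. A dark strip on top, on the -x side of the ring, is the index mark. Slide slot in the +y side; a black tube 28 mm thick sticks 49 mm out of the -y side, 45 mm up.
- ring (a joint): Angle of the clamp ring in rad about its vertical axis: 0 = tight (as found), grows counter-clockwise seen from above, 6.283 a turn; two turns = 12.566; end of thread 18.85. It rises 3 mm a turn, turns stiffly (0.05 N m, about 1 N at the rim) and stays where it is left. A fingertip bearing on the ribs with a few newtons turns it by friction when drawn along the rim.
- ring_top (a point): Centre of the top face of the clamp ring, on its axis: an aluminium disc 88 mm in diameter, 28 mm high, with 30 upright ribs all round standing 2.5 mm proud (93 mm over the ribs). Top 116 mm and underside 88 mm above the table when tight, 6 mm more after two turns. Below it is a neck 74 mm in diameter. The frame turns with the ring.
- ring_mark (a point): Point on the ring's top, 40 mm from its axis, at the outer part of the raised radial strip that shows how far it has turned. Strip and index mark on the housing line up when tight and at each full turn.
- slide (a joint): Travel of the steel filter slide in m: 0 = right out, 0.035 = fully in against its stop; it starts between 0 and 0.008. It moves along the housing's -y, needs about 2 N, and stays where it is left. A pin under the ring blocks it at 0.010 until the ring has been loosened by more than 1.5 turns.
- plate (a point): Middle of the top edge of the slide's upright push plate, on its outer face. The plate stands outside the housing's +y side, 34 wide (housing x), 6 thick (housing y), reaching from 52 to 116 mm above the table; its outer face looks to the housing's +y and is 136 mm from the housing's origin at slide 0. Push this face towards the housing.
- beaker: Glass beaker, 66 mm wide, 85 mm high; origin under its centre. Stands about 0.18 m from the ring's axis on the housing's +x side. Leave alone.
- flask: Conical flask, 68 mm wide, 98 mm high; origin under its centre. About 0.21 m from the ring's axis on the housing's -y side. Leave alone.
- jar: Closed jar, 54 mm wide, 75 mm high; origin under its centre, on the housing's +x side. Leave alone.
- cuvettes: Grey tray 60 x 85 x 30 mm with three clear cuvettes up to 45 mm high; origin under its centre. On the housing's -x side. Leave alone.

How it is judged:
On the way, in this order (a step that is already met when the one before it is completed fails the run):
1. the ring is loosened by two turns (within 1/6 turn), the slide not yet pushed in (value of joint ring between 11.5 and 13.6 rad and value of joint slide below 0.013 m), for 0.2 s.
2. the slide is fully in (value of joint slide above 0.032 m), for 0.2 s.
At the end, for the whole second after the job is handed in: The ring stands two turns loose, within 1/6 turn (11.5 to 13.6 rad), the slide is fully in (within 3 mm of its stop), both at rest, and the four bystanders stand upright within 15 mm of where they were (value of joint ring between 11.5 and 13.6 rad and value of joint slide above 0.032 m and velocity of joint ring between -0.1 and 0.1 rad/s and velocity of joint slide between -0.01 and 0.01 m/s and distance of each of beaker, flask, jar, cuvettes from where it was at the start of the episode below 0.015 m and angle between each of beaker, flask, jar, cuvettes's own z axis and vertical below 0.1 rad); the robot touches nothing.
It fails at once if the ring is unscrewed more than 2.3 turns (value of joint ring above 14.5 rad).
It fails at once if the ring is gripped or pressed hard (over 35 N between fingers and ring) (contact force between the fingers and ring above 35 N).
It fails at once if the slide is pinched or pushed hard (over 35 N between fingers and slide) (contact force between the fingers and slide above 35 N).
It fails at once if a bystander is shoved more than 15 mm, lifted or tipped (distance of any of beaker, flask, jar, cuvettes from where it was at the start of the episode above 0.015 m or angle between any of beaker, flask, jar, cuvettes's own z axis and vertical above 0.35 rad).
It also fails if it takes over 72 s, if anything falls off the work surface, if the arm or the gripper's body presses on something with over 40 N, if the wrist force passes 120 N, or if a joint passes its speed limit or range.

## Working session

There is one attempt and no reset: what is moved stays moved. The work goes in short steps, Python scripts to look and compute and a shell command to move; the robot and the scene stay as the last step left them, time stands still between calls to the robot, and variables do not carry over. Pictures are saved under pics/ and viewed, at most 10 in all, crops included, and the job is handed in when it is done.

```bash
ls; mkdir -p pics; python3 - <<'E'
from bench import monitor, optics, r
import cv2,numpy as np
o=monitor.get_obs(); print({k:np.round(v,3) for k,v in o.items()})
for n in("scene","top"):
    p,d=optics.grab_frame(n); cv2.imwrite(f"pics/{n}0.png",p[:,:,::-1]); np.save(f"pics/{n}0.npy",d)
    print(n,optics.camera_model(n))
print(optics.camera_model("wrist"))
E
```

```text
pics
{'clock': np.float64(0.0), 'joints': array([ 1.219,  0.478,  0.022,  1.556, -0.012,  1.109, -0.083]), 'qvel': array([-0.001, -0.001, -0.001,  0.001, -0.002, -0.002, -0.001]), 'tau': array([ 0.0000e+00, -5.9646e+01,  1.6080e+00, -2.8120e+01,  1.2000e-02,
        9.0000e-03, -0.0000e+00]), 'tcp_pos': array([ 0.163, -0.654,  0.206]), 'orientation': array([-3.116, -0.382,  0.   ]), 'contact_force': array([0.715, 0.098, 0.313]), 'moment': array([-0.009,  0.009, -0.02 ]), 'gripper_force': np.float64(0.0), 'grip_width': np.float64(0.085)}
scene {'vertical_fov': 56.73284655172245, 'cx': 327.2962442269984, 'cy': 246.18739649803092, 'R': array([[ 0.83302738,  0.55315621,  0.00914266],
       [ 0.41940055, -0.62064779, -0.6624949 ],
       [-0.3607888 ,  0.55571083, -0.74901062]]), 't': array([-0.45619477, -0.18388796,  0.97265732])}
top {'vertical_fov': 48.85993305516185, 'cx': 322.29699122761633, 'cy': 246.75572683723263, 'R': array([[-7.74781270e-02, -9.96994052e-01, -1.50982875e-05],
       [-9.68956029e-01,  7.53028101e-02, -2.35486092e-01],
       [ 2.34779370e-01, -1.82303918e-02, -9.71877719e-01]]), 't': array([0.00304093, 0.60564023, 0.89985596])}
{'vertical_fov': 70.32739544489449, 'cx': 319.8718645054489, 'cy': 240.64063596149472, 'hand_eye': array([[ 1.21639513e-03, -9.46083296e-01, -3.23921160e-01,
         8.32574859e-02],
       [ 9.99998660e-01,  7.95975356e-04,  1.43039284e-03,
         2.91734502e-04],
       [-1.09543751e-03, -3.23922466e-01,  9.46082996e-01,
        -1.66300700e-01],
       [ 0.00000000e+00,  0.00000000e+00,  0.00000000e+00,
         1.00000000e+00]])}
```

View pics/top0.png

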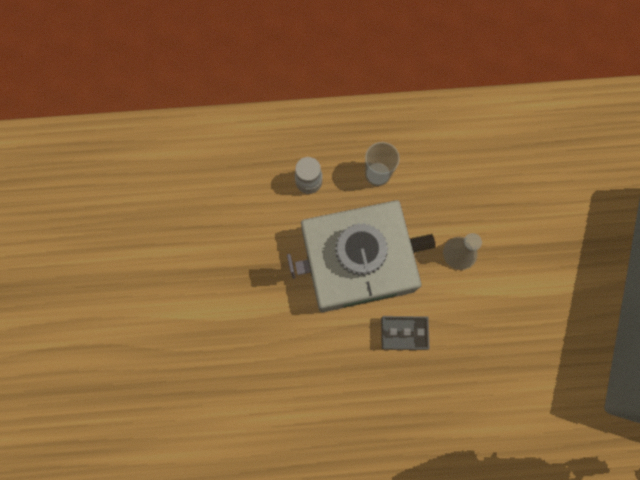

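View pics/scene0.png

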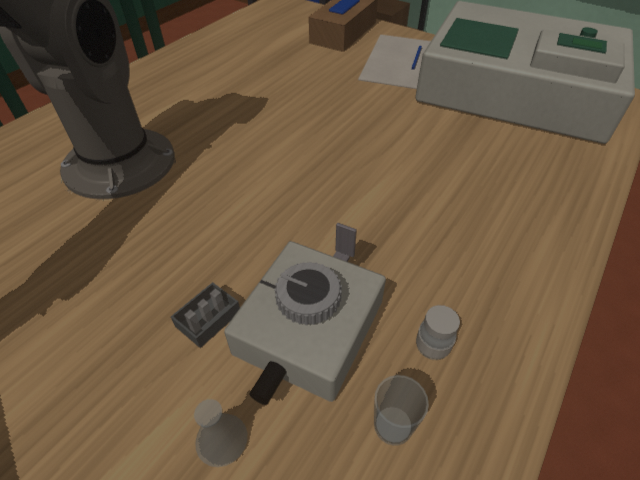

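Top view: the ring is centred near (362,247), the index mark is at (369,289) and the plate is at (292,266). The bystanders are well clear of the rim. The flask is on the right, the jar and beaker above, and the tray below.

```bash
cat > h.py <<'E'
import numpy as np,cv2
from bench import monitor, optics, r
from scipy.spatial.transform import Rotation as Ro
def K(m): return 240/np.tan(np.radians(m["vertical_fov"])/2)
def ext(n,obs=None):
    m=optics.camera_model(n)
    if n!="wrist": return m,np.array(m["R"]).T,-np.array(m["R"]).T@np.array(m["t"])
    T=np.eye(4);T[:3,:3]=Ro.from_rotvec(obs["orientation"]).as_matrix();T[:3,3]=obs["tcp_pos"]
    T=T@np.array(m["hand_eye"]); return m,T[:3,:3],T[:3,3]
def onz(n,u,v,z,obs=None):
    m,R,c=ext(n,obs); d=R@np.array([(u-m["cx"])/K(m),(v-m["cy"])/K(m),1]); return c+d*(z-c[2])/d[2]
def cloud(n,d,obs=None):
    m,R,c=ext(n,obs); v,u=np.mgrid[:480,:640]
    return np.dstack([(u-m["cx"])/K(m)*d,(v-m["cy"])/K(m)*d,d])@R.T+c
E
python3 - <<'E'
from h import *
for n,pr in(("top",(362,247)),("scene",(308,287))):
    d=np.load(f"pics/{n}0.npy"); P=cloud(n,d); print(n,onz(n,*pr,.116))
    h=lambda lo,hi:P[(P[...,2]>lo)&(P[...,2]<hi)&(d>0)&(np.hypot(P[...,0]-onz(n,*pr,.116)[0],P[...,1]-onz(n,*pr,.116)[1])<.13)]
    t=h(.109,.124); t=t[np.hypot(*(t[:,:2]-onz(n,*pr,.116)[:2]).T)<.07]
    print("ring",len(t),cv2.minEnclosingCircle(t[:,:2].astype(np.float32)),np.median(t[:,2]))
    b=h(.074,.086); print("box",len(b),cv2.minAreaRect(b[:,:2].astype(np.float32)),np.median(b[:,2]))
for a in((369,289),(362,247)): print(onz("top",*a,.08 if a[1]>250 else .116))
for a in((303,220),(402,203),(418,289),(321,308)): print(onz("top",*a,.08))
print("plate",onz("top",290.5,256,.116),onz("top",294,276,.116))
E
python3 -c "
import cv2;p=cv2.imread('pics/top0.png')[180:330,260:460];cv2.imwrite('pics/topc.png',cv2.resize(p,None,fx=4,fy=4,interpolation=2))"
```

```text
top [ 0.58766701 -0.11250162  0.116     ]
ring 2019 ((0.5877008438110352, -0.11229250580072403), 0.04698176681995392) 0.11622206972899118
box 7178 ((0.5849372148513794, -0.09556719660758972), (0.17002712190151215, 0.22317039966583252), 7.719393730163574) 0.07994686396507222
scene [ 0.58913914 -0.11235504  0.116     ]
ring 2785 ((0.5877619981765747, -0.11072671413421631), 0.0471646673977375) 0.11486226436090763
box 9708 ((0.5863132476806641, -0.09490381181240082), (0.16907264292240143, 0.22275932133197784), 7.7868218421936035) 0.0785791259024648
[ 0.51813265 -0.12108667  0.08      ]
[ 0.58766701 -0.11250162  0.116     ]
[ 0.65568109 -0.01214086  0.08      ]
[ 0.67430039 -0.19824567  0.08      ]
[ 0.51133522 -0.20855377  0.08      ]
[ 0.49084588 -0.03278615  0.08      ]
plate [0.58123773 0.01361541 0.116     ] [0.54534832 0.00982046 0.116     ]
```

View pics/topc.png

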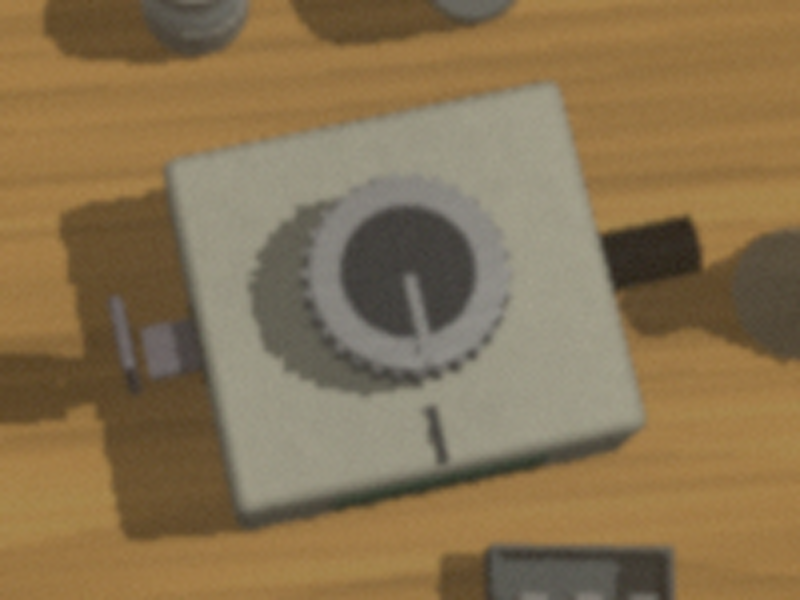

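Ring axis is at about (0.588,-0.112) and housing yaw about 7.7°. I'll close the fingers and move to just outside the rim, staying high.

```bash

python3 -m crank '[[[2.5,-2.42,0],[0,0,0]],[[2.5,-2.42,0],[0,0,0]],[[2.5,-2.42,0],[0,0,0]],[[2.5,-2.42,0],[0,0,0]],[[2.5,-2.42,0],[0,0,0]]]' 0 20 
python3 -m crank '[[[2.5,-2.42,0],[0,0,0]],[[2.5,-2.42,0],[0,0,0]],[[2.5,-2.42,0],[0,0,0]],[[2.5,-2.42,0],[0,0,0]],[[2.5,-2.42,0],[0,0,0]]]'
python3 -m crank '[[[2.5,-2.42,0],[0,0,0]],[[2.5,-2.42,0],[0,0,0]],[[2.5,-2.42,0],[0,0,0]],[[2.5,-2.42,0],[0,0,0]],[[2.5,-2.42,0],[0,0,0]]]'
python3 -m crank '[[[2.5,-2.42,0],[0,0,0]],[[2.5,-2.42,0],[0,0,0]],[[2.5,-2.42,0],[0,0,0]],[[2.5,-2.42,0],[0,0,0]],[[2.5,-2.42,0],[0,0,0]]]'
python3 -c "
from h import *
o=monitor.get_obs();print(o)"
```

```text
clock: 0.6
tcp_pos: [0.2555, -0.5059, 0.2064]
orientation: [-3.118, -0.382, 0.0]
contact_force: [0.7, -1.4, -0.1]
grip_width: 0.0121
gripper_force: 0.0
clock: 1.1
tcp_pos: [0.3475, -0.3584, 0.2066]
orientation: [-3.118, -0.382, 0.001]
contact_force: [0.5, -0.6, 0.1]
grip_width: 0.0001
gripper_force: 0.0
clock: 1.6
tcp_pos: [0.4395, -0.211, 0.2066]
orientation: [-3.118, -0.382, 0.001]
contact_force: [0.5, 0.1, 0.8]
grip_width: 0.0003
gripper_force: 0.0
clock: 2.1
tcp_pos: [0.5316, -0.0635, 0.2065]
orientation: [3.118, 0.382, -0.001]
contact_force: [0.2, -0.4, 0.4]
grip_width: 0.0001
gripper_force: 0.0
{'clock': 2.1, 'joints': array([ 0.30527987,  0.2730292 , -0.36094164,  1.86932244,  0.11213236,
        1.01942419, -1.42956613]), 'qvel': array([-0.49892935,  0.25061106, -0.13834645, -0.31660285,  0.13545989,
        0.09662408, -0.67476898]), 'tau': array([ 2.57306457e+00, -4.62232590e+01, -2.38593310e+00, -2.51898873e+01,
       -2.55313301e-01, -4.10854560e-02,  8.79941974e-01]), 'tcp_pos': array([ 0.53162592, -0.06351828,  0.20653904]), 'orientation': array([ 3.11828070e+00,  3.81650105e-01, -8.82756381e-04]), 'contact_force': array([ 0.17054268, -0.38620804,  0.36907822]), 'moment': array([-0.00612759,  0.02889444,  0.06209877]), 'gripper_force': 0.0, 'grip_width': 7.749009503301781e-05}
```

```bash

python3 -m crank '[[[0,0,1],[0,0,0.135]],[[0,0,1],[0,0,0.135]],[[0,0,1],[0,0,0.135]],[[0,0,1],[0,0,0.135]],[[0,0,1],[0,0,0.135]]]'
python3 -m crank '[[[0,0,0],[0,0,0.135]],[[0,0,0],[0,0,0.135]],[[0,0,0],[0,0,0]]]'
python3 - <<'E'
from h import *
o=monitor.get_obs();print(o["joints"]);np.save("pics/o1.npy",o,allow_pickle=True)
p,d=optics.grab_frame("wrist");cv2.imwrite("pics/w1.png",p[:,:,::-1])
P=cloud("wrist",d,o);c=np.array([.5877,-.1118])
t=P[(d>0)&(abs(P[...,2]-.116)<.006)&(np.hypot(*(P[...,:2]-c).transpose(2,0,1))<.06)]
print(len(t),cv2.minEnclosingCircle(t[:,:2].astype(np.float32)),np.median(t[:,2]))
E
```

```text
clock: 2.6
tcp_pos: [0.531, -0.0647, 0.1561]
orientation: [3.067, -0.681, -0.001]
contact_force: [0.3, 0.3, -0.6]
grip_width: 0.0002
gripper_force: 0.0
clock: 2.9
tcp_pos: [0.531, -0.0646, 0.1564]
orientation: [2.949, -1.08, -0.001]
contact_force: [0.1, 0.6, 1.0]
grip_width: 0.0001
gripper_force: 0.0
[ 0.16158683  0.31434334 -0.18982522  1.93079272  0.07451965  0.9040111
 -2.33833643]
18781 ((0.5870709419250488, -0.11139243841171265), 0.0466860830783844) 0.11533742585545126
```

View pics/w1.png

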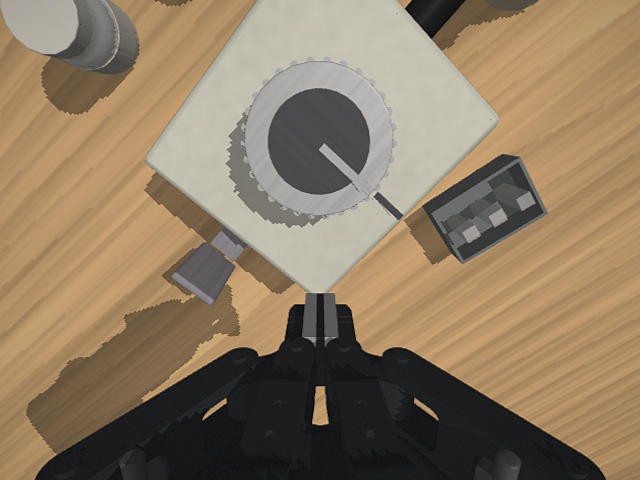

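Wrist view: ring centre (320,140), fingertips at (320,293) pointing straight at it, strip aligned with the index mark at (390,200). Next I descend and approach until contact.

```bash
cat > s.py <<'E'
from h import *
o=monitor.get_obs();R=Ro.from_rotvec(o["orientation"]).as_matrix()
print("ring in tool mm",np.round(1e3*R.T@(np.array([.5871,-.1114,.1])-o["tcp_pos"]),1),"F tool",np.round(R.T@o["contact_force"],1),"yaw",np.round(np.degrees(np.arctan2(R[1,0],R[0,0])),1),"q7",o["joints"][6].round(2),"z",o["tcp_pos"][2].round(4),"t",o["clock"])
E
python3 -m crank '[[[0,0,1.5],[0,0,0]],[[0,0,1.5],[0,0,0]],[[0,0,1.5],[0,0,0]],[[0,0,1.3],[0,0,0]],[[0,0,0],[0,0,0]]]' >/dev/null; python3 s.py
python3 -m crank '[[[0.5,0,0],[0,0,0]],[[0.5,0,0],[0,0,0]],[[0.2,0,0],[0,0,0]],[[0,0,0],[0,0,0]]]' >/dev/null; python3 s.py
python3 -m crank '[[[0.1,0,0],[0,0,0]],[[0.0,0,0],[0,0,0]]]' >/dev/null; python3 s.py
python3 -m crank '[[[0.1,0,0],[0,0,0]],[[0.0,0,0],[0,0,0]]]' >/dev/null; python3 s.py
```

```text
ring in tool mm [73.8 -1.  -3.1] F tool [-0.6  0.8 -0.3] yaw -40.1 q7 -2.36 z 0.0971 t 3.45
ring in tool mm [59.8 -0.2 -0.6] F tool [ 0.4 -0.7  0.3] yaw -40.2 q7 -2.34 z 0.0994 t 3.85
ring in tool mm [59.7 -0.3 -1. ] F tool [0.7 0.1 0.4] yaw -40.2 q7 -2.34 z 0.0989 t 4.05
ring in tool mm [58.7 -0.3 -1.2] F tool [ 0.2  0.1 -0.1] yaw -40.2 q7 -2.34 z 0.0988 t 4.25
```

```bash

for i in 1; do
python3 -m crank '[[[0.1,0,0],[0,0,0]],[[0.0,0,0],[0,0,0]]]' >/dev/null; python3 s.py
python3 -m crank '[[[0.1,0,0],[0,0,0]],[[0.0,0,0],[0,0,0]]]' >/dev/null; python3 s.py
python3 -m crank '[[[0.05,0,0],[0,0,0]],[[0.0,0,0],[0,0,0]]]' >/dev/null; python3 s.py
done
```

```text
ring in tool mm [57.6 -0.3 -1.2] F tool [-0.6 -0.6 -0.3] yaw -40.2 q7 -2.34 z 0.0988 t 4.45
ring in tool mm [56.6 -0.3 -1.2] F tool [-0.   0.5  0.4] yaw -40.2 q7 -2.34 z 0.0988 t 4.65
ring in tool mm [56.2 -0.3 -1.2] F tool [ 0.2 -0.3  1. ] yaw -40.2 q7 -2.34 z 0.0988 t 4.85
```

```bash

python3 -m crank '[[[0.1,0,0],[0,0,0]],[[0.0,0,0],[0,0,0]]]' >/dev/null; python3 s.py
python3 -m crank '[[[0.05,0,0],[0,0,0]],[[0.0,0,0],[0,0,0]]]' >/dev/null; python3 s.py
python3 -m crank '[[[0.05,0,0],[0,0,0]],[[0.0,0,0],[0,0,0]]]' >/dev/null; python3 s.py
```

```text
ring in tool mm [55.1 -0.3 -1.1] F tool [ 0.3  0.1 -0.5] yaw -40.2 q7 -2.34 z 0.0988 t 5.05
ring in tool mm [54.7 -0.3 -1.2] F tool [0.4 0.8 1.3] yaw -40.2 q7 -2.34 z 0.0988 t 5.25
ring in tool mm [54.2 -0.3 -1.2] F tool [-0.3 -0.5 -0.3] yaw -40.2 q7 -2.34 z 0.0988 t 5.45
```

```bash

python3 -m crank '[[[0.05,0,0],[0,0,0]],[[0.0,0,0],[0,0,0]]]' >/dev/null; python3 s.py
python3 -m crank '[[[0.05,0,0],[0,0,0]],[[0.0,0,0],[0,0,0]]]' >/dev/null; python3 s.py
python3 -m crank '[[[0.05,0,0],[0,0,0]],[[0.0,0,0],[0,0,0]]]' >/dev/null; python3 s.py
python3 - <<'E'
from h import *
p,d=optics.grab_frame("wrist");cv2.imwrite("pics/w2.png",cv2.resize(p[40:400,120:520,::-1],None,fx=1.6,fy=1.6))
E
```

```text
ring in tool mm [53.7 -0.3 -1.2] F tool [0.3 0.4 0.9] yaw -40.2 q7 -2.34 z 0.0988 t 5.65
ring in tool mm [53.2 -0.3 -1.2] F tool [ 0.1 -1.  -0.1] yaw -40.2 q7 -2.33 z 0.0988 t 5.85
ring in tool mm [52.6 -0.3 -1.2] F tool [-0.   0.5 -0.4] yaw -40.2 q7 -2.33 z 0.0988 t 6.05
```

View pics/w2.png

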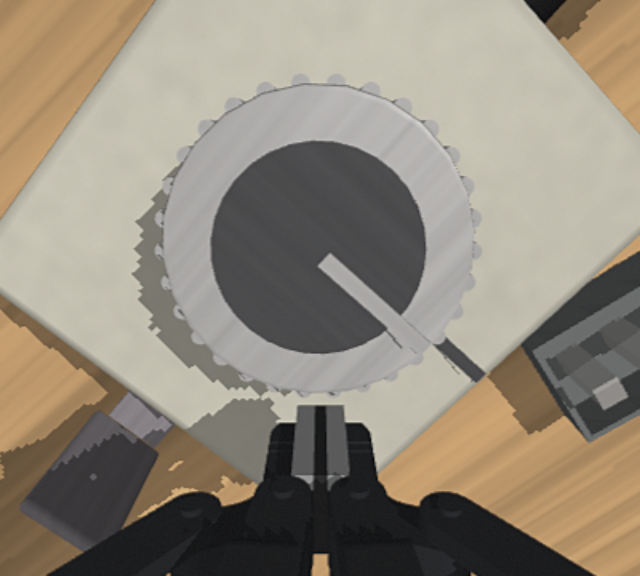

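The finger pads (tip edge at 320,405) are just short of the rim (320,393), so I keep easing in.

```bash

python3 -m crank '[[[0.05,0,0],[0,0,0]],[[0.05,0,0],[0,0,0]],[[0.0,0,0],[0,0,0]]]' >/dev/null; python3 s.py
python3 -m crank '[[[0.05,0,0],[0,0,0]],[[0.0,0,0],[0,0,0]]]' >/dev/null; python3 s.py
python3 -m crank '[[[0.05,0,0],[0,0,0]],[[0.0,0,0],[0,0,0]]]' >/dev/null; python3 s.py
python3 -m crank '[[[0.05,0,0],[0,0,0]],[[0.0,0,0],[0,0,0]]]' >/dev/null; python3 s.py
```

```text
ring in tool mm [51.6 -0.3 -1.2] F tool [-0.5  0.2 -0.6] yaw -40.2 q7 -2.33 z 0.0988 t 6.4
ring in tool mm [51.2 -0.3 -1.2] F tool [-0.4 -0.1 -0.3] yaw -40.2 q7 -2.33 z 0.0988 t 6.6
ring in tool mm [50.6 -0.3 -1.2] F tool [-1.3 -0.   0.4] yaw -40.2 q7 -2.33 z 0.0988 t 6.8
ring in tool mm [50.2 -0.3 -1.2] F tool [-0.8  0.1 -0.3] yaw -40.2 q7 -2.33 z 0.0988 t 7.0
```

```bash

python3 -m crank '[[[0.05,0,0],[0,0,0]],[[0.0,0,0],[0,0,0]]]' >/dev/null; python3 s.py
python3 -m crank '[[[0.05,0,0],[0,0,0]],[[0.0,0,0],[0,0,0]]]' >/dev/null; python3 s.py
python3 -m crank '[[[0.05,0,0],[0,0,0]],[[0.0,0,0],[0,0,0]]]' >/dev/null; python3 s.py
python3 -m crank '[[[0.05,0,0],[0,0,0]],[[0.0,0,0],[0,0,0]]]' >/dev/null; python3 s.py
```

```text
ring in tool mm [49.7 -0.3 -1.2] F tool [-0.6 -0.1  0.1] yaw -40.2 q7 -2.33 z 0.0988 t 7.2
ring in tool mm [49.2 -0.3 -1.2] F tool [ 0.4 -0.2 -0.8] yaw -40.2 q7 -2.33 z 0.0988 t 7.4
ring in tool mm [48.6 -0.3 -1.2] F tool [ 0.1 -0.6 -0.4] yaw -40.2 q7 -2.33 z 0.0988 t 7.6
ring in tool mm [48.2 -0.3 -1.2] F tool [-0.7  0.1  0.2] yaw -40.2 q7 -2.33 z 0.0988 t 7.8
```

```bash
python3 - <<'E'
from h import *
o=monitor.get_obs()
p,d=optics.grab_frame("wrist");q,_=optics.grab_frame("scene")
P=cloud("wrist",d,o);R=Ro.from_rotvec(o["orientation"]).as_matrix()
T=(P-o["tcp_pos"])@R
m=(d>0)&(abs(T[...,1])<.015)&(abs(T[...,0])<.03)&(T[...,2]<.002)&(T[...,2]>-.03)
for z in np.arange(-.03,.003,.004):
    k=m&(abs(T[...,2]-z)<.002); print(round(z,3),k.sum(),(np.percentile(T[k][:,:2],[2,98],axis=0)*1e3).round(1).tolist() if k.sum() else "")
a=cv2.resize(p[180:380,200:440,::-1],(480,400));b=cv2.resize(q[220:345,230:380,::-1],(480,400),interpolation=2)
cv2.imwrite("pics/w3.png",np.vstack([a,b])[:,:][:800] if 0 else np.hstack([cv2.resize(a,(400,333)),cv2.resize(b,(400,333))]))
E
```

```text
-0.03 63 [[6.8, -7.9], [11.8, 8.8]]
-0.026 31 [[10.5, -5.8], [11.3, 6.8]]
-0.022 0 
-0.018 2178 [[6.9, -14.3], [29.6, 14.4]]
-0.014 699 [[4.6, -14.7], [28.1, 14.5]]
-0.01 1 [[3.9, -12.4], [3.9, -12.4]]
-0.006 0 
-0.002 0 
0.002 0
```

View pics/w3.png

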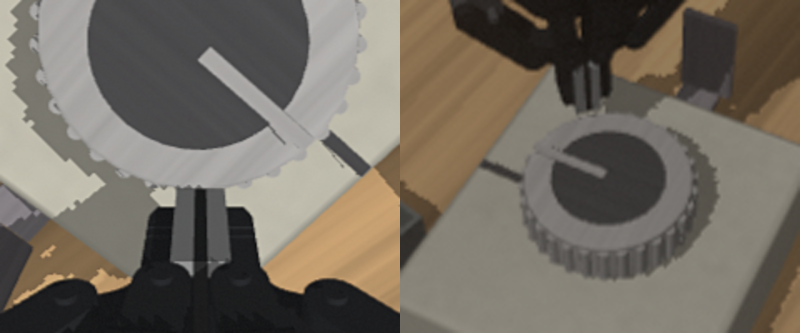

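```bash
python3 - <<'E'
from h import *
o=monitor.get_obs()
p,d=optics.grab_frame("wrist")
P=cloud("wrist",d,o);R=Ro.from_rotvec(o["orientation"]).as_matrix()
T=(P-o["tcp_pos"])@R*1e3
for u in(309,331):
    for v in range(270,345,5): print(u,v,T[v,u].round(1),p[v,u],round(float(d[v,u]),4))
E
```

```text
309 270 [ 18.1  -4.5 -17.5] [172 171 168] 0.162
309 275 [ 15.1  -4.6 -16.7] [171 169 169] 0.1637
309 280 [ 11.9  -4.6 -15.6] [168 165 163] 0.1659
309 285 [  9.9  -4.6 -16.9] [167 165 163] 0.1653
309 290 [  6.9  -4.7 -16.3] [164 162 160] 0.1668
309 295 [ 10.9  -4.2 -29. ] [88 90 89] 0.1535
309 300 [ 11.4  -4.1 -34.5] [89 90 90] 0.1481
309 305 [ 11.4  -3.9 -38.8] [90 90 89] 0.1441
309 310 [ 11.3  -3.8 -42.8] [89 90 89] 0.1403
309 315 [ 11.   -3.7 -46.3] [89 90 90] 0.1371
309 320 [ 11.1  -3.6 -50. ] [89 90 89] 0.1336
309 325 [ 11.7  -3.5 -54.5] [89 90 89] 0.1291
309 330 [ 11.2  -3.4 -57. ] [89 90 90] 0.1269
309 335 [ 10.3  -3.3 -58.9] [87 88 87] 0.1253
309 340 [ 12.1  -3.1 -64.5] [38 38 40] 0.1195
331 270 [ 17.6   6.  -16.4] [170 168 165] 0.1632
331 275 [ 15.3   6.  -17. ] [173 171 169] 0.1634
331 280 [ 12.4   6.  -16.5] [175 173 171] 0.1648
331 285 [  9.5   6.1 -16.1] [170 169 167] 0.1662
331 290 [  7.1   6.1 -16.6] [165 164 162] 0.1665
331 295 [ 11.4   5.6 -29.9] [88 89 89] 0.1525
331 300 [ 11.1   5.5 -34.1] [90 90 90] 0.1486
331 305 [ 11.4   5.4 -38.8] [89 89 89] 0.1441
331 310 [ 11.2   5.3 -42.6] [89 90 90] 0.1405
331 315 [ 11.2   5.1 -46.5] [90 91 90] 0.1369
331 320 [ 10.6   5.1 -49.2] [90 90 89] 0.1345
331 325 [ 11.2   4.9 -53.6] [88 89 88] 0.1301
331 330 [ 11.5   4.8 -57.4] [90 90 89] 0.1264
331 335 [ 11.6   4.7 -60.8] [88 89 88] 0.1232
331 340 [ 12.1   4.6 -64.5] [26 26 27] 0.1195
```

```bash
python3 - <<'E'
from h import *
o=monitor.get_obs();m=optics.camera_model("scene");R=Ro.from_rotvec(o["orientation"]).as_matrix()
def pr(X):
    c=np.array(m["R"])@X+m["t"]; return (c[:2]/c[2]*K(m)+[m["cx"],m["cy"]]).round(1)
for z in(0,-.01,-.02,-.028,-.04):
    print(z,[pr(o["tcp_pos"]+R@np.array([x,0,z])).tolist() for x in(-.011,0,.011)])
q,d=optics.grab_frame("scene");P=cloud("scene",d);T=((P-o["tcp_pos"])@R*1e3)
u=int(pr(o["tcp_pos"])[0])
for v in range(238,270,2): print(u,v,T[v,u].round(0),q[v,u])
cv2.imwrite("pics/s4.png",cv2.resize(q[215:290,250:350,::-1],(800,600),interpolation=2))
E
```

```text
0 [[297.3, 261.9], [299.1, 267.4], [300.9, 273.1]]
-0.01 [[297.0, 257.6], [298.8, 263.1], [300.6, 268.8]]
-0.02 [[296.8, 253.1], [298.6, 258.7], [300.4, 264.4]]
-0.028 [[296.5, 249.5], [298.3, 255.1], [300.2, 260.8]]
-0.04 [[296.2, 244.0], [298.0, 249.6], [299.9, 255.3]]
299 238 [  1.  -2. -64.] [26 21 17]
299 240 [  2.  -2. -61.] [26 22 18]
299 242 [  4.  -1. -60.] [27 25 21]
299 244 [  8.  -0. -60.] [30 29 25]
299 246 [ 10.   0. -59.] [36 34 31]
299 248 [ 11.   1. -56.] [35 32 31]
299 250 [ 11.   1. -52.] [46 43 42]
299 252 [ 12.   1. -48.] [44 41 39]
299 254 [ 12.   1. -44.] [48 46 43]
299 256 [ 11.   1. -39.] [56 54 52]
299 258 [ 11.   2. -35.] [67 65 63]
299 260 [ 11.   2. -31.] [69 67 65]
299 262 [-28.  -6.  22.] [109 106  97]
299 264 [  6.   1. -16.] [123 119 116]
299 266 [  9.   2. -15.] [123 120 117]
299 268 [ 14.   3. -16.] [122 118 115]
```

View pics/s4.png

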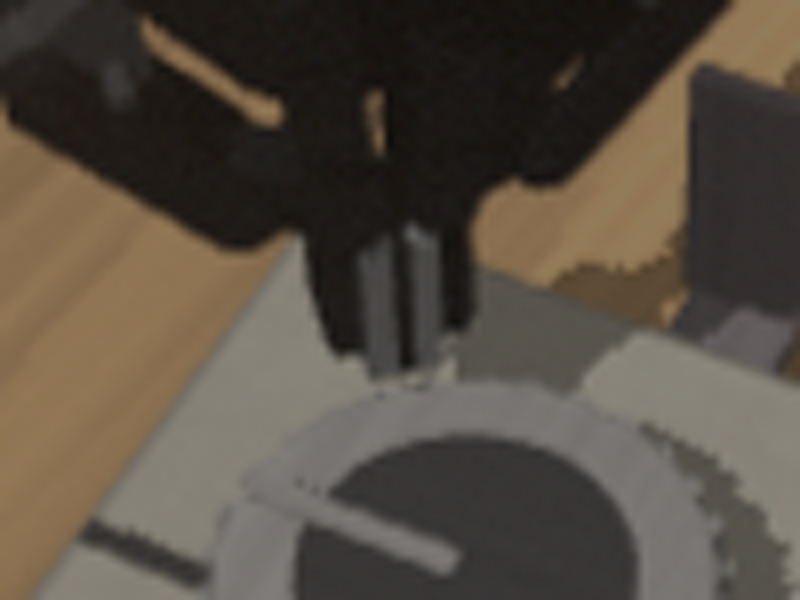

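Both cameras show the real fingertip ending about 28 mm behind the reported TCP (tip edge at (400,375) in the crop, above the ring top). So the finger is still too high. I'll back off, lower by that much while watching the force, and approach again.

```bash

python3 -m crank '[[[-0.7,0,0],[0,0,0]],[[-0.7,0,0],[0,0,0]],[[0,0,0.6],[0,0,0]],[[0,0,0.6],[0,0,0]],[[0,0,0],[0,0,0]]]' >/dev/null; python3 s.py
python3 -m crank '[[[0,0,0.5],[0,0,0]],[[0,0,0.5],[0,0,0]],[[0,0,0.4],[0,0,0]],[[0,0,0.2],[0,0,0]],[[0,0,0],[0,0,0]]]' >/dev/null; python3 s.py
python3 -m crank '[[[0.2,0,0],[0,0,0]],[[0.1,0,0],[0,0,0]],[[0.0,0,0],[0,0,0]]]' >/dev/null; python3 s.py
python3 -m crank '[[[0.05,0,0],[0,0,0]],[[0.0,0,0],[0,0,0]]]' >/dev/null; python3 s.py
python3 -m crank '[[[0.05,0,0],[0,0,0]],[[0.0,0,0],[0,0,0]]]' >/dev/null; python3 s.py
```

```text
ring in tool mm [ 62.8  -0.8 -14.4] F tool [-0.5  0.6 -0.1] yaw -40.2 q7 -2.35 z 0.0857 t 8.5
ring in tool mm [ 62.4  -0.4 -29.7] F tool [-0.4 -0.3  0. ] yaw -40.2 q7 -2.36 z 0.0704 t 9.0
ring in tool mm [ 58.9  -0.2 -29. ] F tool [ 0.6  0.1 -0. ] yaw -40.2 q7 -2.35 z 0.071 t 9.3
ring in tool mm [ 58.7  -0.3 -29.1] F tool [-0.1 -0.2 -0.6] yaw -40.2 q7 -2.35 z 0.0709 t 9.5
ring in tool mm [ 58.2  -0.3 -29.2] F tool [0.  0.4 0.3] yaw -40.2 q7 -2.35 z 0.0708 t 9.7
```

```bash

python3 -m crank '[[[0.05,0,0],[0,0,0]],[[0.0,0,0],[0,0,0]]]' >/dev/null; python3 s.py
python3 -m crank '[[[0.05,0,0],[0,0,0]],[[0.0,0,0],[0,0,0]]]' >/dev/null; python3 s.py
python3 -m crank '[[[0.05,0,0],[0,0,0]],[[0.0,0,0],[0,0,0]]]' >/dev/null; python3 s.py
python3 -m crank '[[[0.05,0,0],[0,0,0]],[[0.0,0,0],[0,0,0]]]' >/dev/null; python3 s.py
```

```text
ring in tool mm [ 57.7  -0.3 -29.2] F tool [-0.2  0.5  0.5] yaw -40.2 q7 -2.35 z 0.0708 t 9.9
ring in tool mm [ 57.5  -0.3 -29.3] F tool [-0.4 -0.4 -0.8] yaw -40.2 q7 -2.35 z 0.0708 t 10.1
ring in tool mm [ 57.4  -0.3 -29.4] F tool [-3.1 -0.7 -1.1] yaw -40.2 q7 -2.35 z 0.0707 t 10.3
ring in tool mm [ 57.4  -0.2 -29.5] F tool [-5.   0.2 -2.8] yaw -40.1 q7 -2.35 z 0.0706 t 10.5
```

Contact came at exactly 57.5 mm, at about 5 N/mm. I'll add a little preload and make a trial stroke.

```bash

python3 -m crank '[[[0.1,0.79,0],[0,0,-0.14]],[[0.055,0.79,0],[0,0,-0.14]],[[0.055,0.79,0],[0,0,-0.14]]]' >/dev/null; python3 s.py
python3 -m crank '[[[0.055,0.79,0],[0,0,-0.14]],[[0.055,0.79,0],[0,0,-0.14]]]' >/dev/null; python3 s.py
python3 - <<'E'
from h import *
o=monitor.get_obs();p,d=optics.grab_frame("wrist")
cv2.imwrite("pics/w5.png",cv2.resize(p[40:340,160:480,::-1],None,fx=1.5,fy=1.5))
E
```

```text
ring in tool mm [ 57.3  -0.  -29.5] F tool [-3.6 -1.2 -3. ] yaw -15.7 q7 -1.94 z 0.0706 t 10.8
ring in tool mm [ 57.1  -0.6 -29.5] F tool [-3.  -0.8 -0.1] yaw 0.3 q7 -1.67 z 0.0706 t 11.0
```

View pics/w5.png

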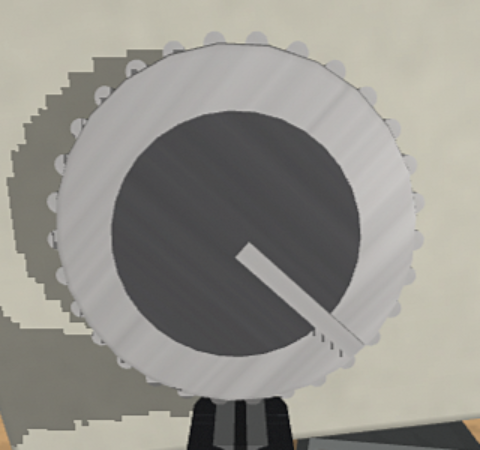

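The strip keeps its bearing to the finger (lower right, about (300,290)), so the ring turns with the fingertip without slip. I'll add an automatic strip-angle readout and continue the stroke.

```bash
cat > m.py <<'E'
from h import *
o=monitor.get_obs();p,d=optics.grab_frame("wrist");P=cloud("wrist",d,o);c=np.array([.5871,-.1114])
v=P[...,:2]-c;rr=np.hypot(v[...,0],v[...,1]);ok=(d>0)&(P[...,2]>.108)&(P[...,2]<.132)
z=np.median(P[...,2][ok&(rr<.04)]);g=p.mean(2)
k=ok&(rr>.012)&(rr<.026)&(g>110)
a=np.angle(np.mean(np.exp(1j*np.arctan2(v[...,1][k],v[...,0][k]))))
print("MARK n",k.sum(),"loose mod turn",round(np.degrees(a)-187.7,1)%360,"top z",z.round(4),"rise deg",round((z-.1155)/.003*360))
E
python3 m.py
python3 -m crank '[[[0.085,0.79,0],[0,0,-0.14]],[[0.055,0.79,0],[0,0,-0.14]],[[0.055,0.79,0],[0,0,-0.14]]]' >/dev/null; python3 s.py
python3 -m crank '[[[0.055,0.79,0],[0,0,-0.14]],[[0.055,0.79,0],[0,0,-0.14]],[[0.055,0.79,0],[0,0,-0.14]]]' >/dev/null; python3 s.py
python3 m.py
```

```text
MARK n 507 loose mod turn 42.10000000000002 top z 0.1158 rise deg 35
ring in tool mm [ 57.   -0.9 -29.5] F tool [-2.9 -1.9 -0.6] yaw 24.1 q7 -1.27 z 0.0706 t 11.4
ring in tool mm [ 57.1  -1.4 -29.4] F tool [ 0.1 -0.5 -0.4] yaw 48.1 q7 -0.87 z 0.0706 t 11.7
MARK n 477 loose mod turn 80.69999999999999 top z 0.1162 rise deg 79
```

```bash

python3 -m crank '[[[0.1,0.2,0],[0,0,0]],[[0.14,0.77,0],[0,0,-0.14]],[[0.065,0.78,0],[0,0,-0.14]]]' >/dev/null; python3 s.py
python3 -m crank '[[[0.065,0.78,0],[0,0,-0.14]],[[0.065,0.78,0],[0,0,-0.14]],[[0.065,0.78,0],[0,0,-0.14]]]' >/dev/null; python3 s.py
python3 m.py
```

```text
ring in tool mm [ 56.9  -2.9 -29.4] F tool [-3.7 -1.6 -0.7] yaw 64.0 q7 -0.62 z 0.0708 t 12.05
ring in tool mm [ 56.9  -3.4 -29.3] F tool [-1.  -1.4 -0.3] yaw 88.1 q7 -0.25 z 0.0708 t 12.35
MARK n 472 loose mod turn 113.0 top z 0.1165 rise deg 117
```

```bash

python3 -m crank '[[[0.18,0.65,0],[0,0,-0.14]],[[0.085,0.76,0],[0,0,-0.14]],[[0.085,0.78,0],[0,0,-0.14]]]' >/dev/null; python3 s.py
python3 -m crank '[[[0.085,0.77,0],[0,0,-0.14]],[[0.085,0.77,0],[0,0,-0.14]],[[0.085,0.77,0],[0,0,-0.14]]]' >/dev/null; python3 s.py
python3 m.py
python3 -m crank '[[[0.085,0.77,0],[0,0,-0.14]],[[0.085,0.77,0],[0,0,-0.14]],[[0.085,0.77,0],[0,0,-0.14]]]' >/dev/null; python3 s.py
python3 m.py
```

```text
ring in tool mm [ 57.   -1.9 -29.1] F tool [-3.6 -0.7 -0.1] yaw 112.1 q7 0.1 z 0.071 t 12.7
ring in tool mm [ 57.   -2.1 -29. ] F tool [-3.3 -1.3 -0.6] yaw 136.1 q7 0.45 z 0.0712 t 13.0
MARK n 455 loose mod turn 158.1 top z 0.1168 rise deg 161
ring in tool mm [ 57.1  -2.1 -28.7] F tool [-4.5 -1.  -0.3] yaw 160.1 q7 0.79 z 0.0715 t 13.35
MARK n 499 loose mod turn 182.3 top z 0.1171 rise deg 186
```

```bash

python3 -m crank '[[[0.085,0.77,0],[0,0,-0.14]],[[0.085,0.77,0],[0,0,-0.14]],[[0.085,0.77,0],[0,0,-0.14]],[[0.085,0.77,0],[0,0,-0.14]]]' >/dev/null; python3 s.py
python3 -m crank '[[[0.085,0.77,0],[0,0,-0.14]],[[0.085,0.77,0],[0,0,-0.14]],[[0.085,0.77,0],[0,0,-0.14]],[[0.085,0.77,0],[0,0,-0.14]]]' >/dev/null; python3 s.py
python3 -m crank '[[[0.085,0.77,0],[0,0,-0.14]],[[0.085,0.77,0],[0,0,-0.14]],[[0.085,0.77,0],[0,0,-0.14]],[[0.085,0.77,0],[0,0,-0.14]]]' >/dev/null; python3 s.py
python3 m.py
```

```text
ring in tool mm [ 57.4  -2.8 -28.5] F tool [-4.4 -1.   0.3] yaw -167.7 q7 1.24 z 0.0718 t 13.8
ring in tool mm [ 57.7  -3.  -28.4] F tool [-2.7  0.1 -2.1] yaw -135.5 q7 1.7 z 0.0718 t 14.2
ring in tool mm [ 57.9  -2.6 -28.6] F tool [-2.8 -0.3 -1.7] yaw -103.4 q7 2.16 z 0.0716 t 14.6
MARK n 494 loose mod turn 281.0 top z 0.1178 rise deg 275
```

```bash
sed -i 's/-.1114/-.1109/' s.py m.py
python3 -m crank '[[[0.085,0.77,0],[0,0,-0.14]],[[0.085,0.77,0],[0,0,-0.14]],[[0.085,0.77,0],[0,0,-0.14]],[[0.085,0.77,0],[0,0,-0.14]]]' >/dev/null; python3 s.py
python3 -m crank '[[[-0.5,0,0],[0,0,0]],[[-0.5,0,0],[0,0,0]],[[-0.5,-0.2,0],[0,0,0]]]' >/dev/null; python3 s.py;python3 m.py
python3 -m crank '[[[0.07,-1,0],[0,0,0.14]],[[0.07,-1,0],[0,0,0.14]],[[0.07,-1,0],[0,0,0.14]],[[0.07,-1,0],[0,0,0.14]],[[0.07,-1,0],[0,0,0.14]]]' >/dev/null;
python3 -m crank '[[[0.07,-1,0],[0,0,0.14]],[[0.07,-1,0],[0,0,0.14]],[[0.07,-1,0],[0,0,0.14]],[[0.07,-1,0],[0,0,0.14]],[[0.07,-1,0],[0,0,0.14]]]' >/dev/null;python3 s.py
```

```text
ring in tool mm [ 57.3  -2.2 -29. ] F tool [-3.9 -1.3 -3.1] yaw -71.4 q7 2.67 z 0.0712 t 15.05
ring in tool mm [ 70.   -1.2 -29.4] F tool [-0.4 -0.2  0.6] yaw -71.6 q7 2.64 z 0.0705 t 15.35
MARK n 570 loose mod turn 314.0 top z 0.1181 rise deg 311
ring in tool mm [ 71.2   1.3 -29.2] F tool [ 0.9 -0.5 -0.2] yaw -152.0 q7 1.48 z 0.0708 t 16.4
```

```bash

python3 -m crank '[[[0.07,-1,0],[0,0,0.14]],[[0.07,-1,0],[0,0,0.14]],[[0.07,-1,0],[0,0,0.14]],[[0.07,-1,0],[0,0,0.14]],[[0.07,-1,0],[0,0,0.14]]]' >/dev/null;
python3 -m crank '[[[0.07,-1,0],[0,0,0.14]],[[0.07,-1,0],[0,0,0.14]],[[0.07,-1,0],[0,0,0.14]],[[0.07,-1,0],[0,0,0.14]],[[0.07,-1,0],[0,0,0.14]]]' >/dev/null;python3 s.py
python3 -m crank '[[[0.07,-1,0],[0,0,0.14]],[[0.07,-1,0],[0,0,0.14]],[[0.07,-1,0],[0,0,0.14]],[[0.07,-1,0],[0,0,0.14]],[[0.07,-1,0],[0,0,0.14]]]' >/dev/null;
python3 -m crank '[[[0.07,-1,0],[0,0,0.14]],[[0.07,-1,0],[0,0,0.14]],[[0.07,-1,0],[0,0,0.14]],[[0.07,-1,0],[0,0,0.14]],[[0.07,-1,0],[0,0,0.14]]]' >/dev/null;python3 s.py
python3 -m crank '[[[0.07,-1,0],[0,0,0.14]],[[0.07,-1,0],[0,0,0.14]],[[0.07,-1,0],[0,0,0.14]],[[0.07,-1,0],[0,0,0.14]],[[0.07,-1,0],[0,0,0.14]]]' >/dev/null;
python3 -m crank '[[[0.07,-1,0],[0,0,0.14]],[[0.07,-1,0],[0,0,0.14]],[[0.07,-1,0],[0,0,0.14]],[[0.07,-1,0],[0,0,0.14]],[[0,0,0],[0,0,0]]]' >/dev/null;python3 s.py; python3 m.py
```

```text
ring in tool mm [ 73.5   0.7 -29.1] F tool [ 0.4 -0.7 -0.4] yaw 127.8 q7 0.37 z 0.0709 t 17.4
ring in tool mm [ 73.1  -1.7 -28.9] F tool [ 0.1 -0.1 -0.5] yaw 47.6 q7 -0.84 z 0.0711 t 18.4
ring in tool mm [ 70.9   0.4 -28.7] F tool [0.3 0.5 0.8] yaw -24.2 q7 -2.08 z 0.0712 t 19.4
MARK n 570 loose mod turn 314.0 top z 0.1181 rise deg 310
```

```bash

python3 -m crank '[[[0.5,0,0],[0,0,0]],[[0.5,0,0],[0,0,0]],[[0.2,0,0],[0,0,0]],[[0.1,0,0],[0,0,0]],[[0.0,0,0],[0,0,0]]]' >/dev/null; python3 s.py
python3 -m crank '[[[0.05,0,0],[0,0,0]],[[0.05,0,0],[0,0,0]],[[0.05,0,0],[0,0,0]],[[0,0,0],[0,0,0]]]' >/dev/null; python3 s.py
```

```text
ring in tool mm [ 57.8  -2.4 -29.3] F tool [-0.2 -0.1  0.7] yaw -24.2 q7 -2.07 z 0.0707 t 19.95
ring in tool mm [ 57.3  -2.1 -29.5] F tool [-2.2  0.2 -2.1] yaw -24.1 q7 -2.07 z 0.0706 t 20.35
```

```bash

python3 -m crank '[[[0.14,0.7,0],[0,0,-0.14]],[[0.085,0.77,0],[0,0,-0.14]],[[0.085,0.77,0],[0,0,-0.14]],[[0.085,0.77,0],[0,0,-0.14]]]' >/dev/null; python3 s.py
python3 -m crank '[[[0.085,0.77,0],[0,0,-0.14]],[[0.085,0.77,0],[0,0,-0.14]],[[0.085,0.77,0],[0,0,-0.14]],[[0.085,0.77,0],[0,0,-0.14]]]' >/dev/null; python3 s.py;python3 m.py
python3 -m crank '[[[0.085,0.77,0],[0,0,-0.14]],[[0.085,0.77,0],[0,0,-0.14]],[[0.085,0.77,0],[0,0,-0.14]],[[0.085,0.77,0],[0,0,-0.14]]]' >/dev/null; python3 s.py
python3 -m crank '[[[0.085,0.77,0],[0,0,-0.14]],[[0.085,0.77,0],[0,0,-0.14]],[[0.085,0.77,0],[0,0,-0.14]],[[0.085,0.77,0],[0,0,-0.14]]]' >/dev/null; python3 s.py;python3 m.py
```

```text
ring in tool mm [ 57.4  -0.6 -29.8] F tool [-6.5 -0.5 -4.8] yaw 8.3 q7 -1.52 z 0.0705 t 20.75
ring in tool mm [ 57.3  -1.5 -29.7] F tool [-5.9 -0.3 -3.3] yaw 40.3 q7 -0.99 z 0.0706 t 21.15
MARK n 463 loose mod turn 16.600000000000023 top z 0.1185 rise deg 360
ring in tool mm [ 57.3  -1.9 -29.5] F tool [-4.9 -0.4 -1.8] yaw 72.2 q7 -0.48 z 0.0707 t 21.6
ring in tool mm [ 57.3  -2.3 -29.1] F tool [-4.6 -0.6 -2.3] yaw 104.3 q7 -0.0 z 0.0711 t 22.0
MARK n 464 loose mod turn 78.69999999999999 top z 0.1192 rise deg 440
```

```bash

python3 -m crank '[[[0.085,0.77,0],[0,0,-0.14]],[[0.085,0.77,0],[0,0,-0.14]],[[0.085,0.77,0],[0,0,-0.14]],[[0.085,0.77,0],[0,0,-0.14]]]' >/dev/null; python3 s.py
python3 -m crank '[[[0.085,0.77,0],[0,0,-0.14]],[[0.085,0.77,0],[0,0,-0.14]],[[0.085,0.77,0],[0,0,-0.14]],[[0.085,0.77,0],[0,0,-0.14]]]' >/dev/null; python3 s.py;python3 m.py
python3 -m crank '[[[0.085,0.77,0],[0,0,-0.14]],[[0.085,0.77,0],[0,0,-0.14]],[[0.085,0.77,0],[0,0,-0.14]],[[0.085,0.77,0],[0,0,-0.14]]]' >/dev/null; python3 s.py
python3 -m crank '[[[0.085,0.77,0],[0,0,-0.14]],[[0.085,0.77,0],[0,0,-0.14]],[[0.085,0.77,0],[0,0,-0.14]],[[0.085,0.77,0],[0,0,-0.14]]]' >/dev/null; python3 s.py;python3 m.py
python3 -m crank '[[[0.085,0.77,0],[0,0,-0.14]],[[0.085,0.77,0],[0,0,-0.14]],[[0.085,0.77,0],[0,0,-0.14]],[[0.085,0.77,0],[0,0,-0.14]]]' >/dev/null; python3 s.py;python3 m.py
```

```text
ring in tool mm [ 57.4  -2.6 -28.8] F tool [-4.4 -1.2 -1.2] yaw 136.3 q7 0.46 z 0.0714 t 22.45
ring in tool mm [ 57.4  -2.9 -28.6] F tool [-2.9 -1.4 -0.5] yaw 168.5 q7 0.92 z 0.0716 t 22.85
MARK n 523 loose mod turn 142.9 top z 0.1197 rise deg 506
ring in tool mm [ 57.4  -3.  -28.6] F tool [-2.5 -1.2 -1.2] yaw -159.5 q7 1.37 z 0.0716 t 23.3
ring in tool mm [ 57.2  -2.9 -29. ] F tool [-1.3  0.   0.8] yaw -127.4 q7 1.82 z 0.0711 t 23.7
MARK n 525 loose mod turn 199.8 top z 0.1202 rise deg 561
ring in tool mm [ 57.4  -2.3 -29.1] F tool [-2.5 -0.4  0.6] yaw -95.4 q7 2.29 z 0.071 t 24.15
MARK n 508 loose mod turn 229.1 top z 0.1204 rise deg 587
```

```bash

python3 -m crank '[[[0.12,0.77,0],[0,0,-0.14]],[[0.085,0.77,0],[0,0,-0.14]],[[-0.5,0,0],[0,0,0]],[[-0.5,0,0],[0,0,0]],[[-0.5,-0.2,0],[0,0,0]]]' >/dev/null; python3 s.py;python3 m.py
python3 -m crank '[[[0.07,-1,0],[0,0,0.14]],[[0.07,-1,0],[0,0,0.14]],[[0.07,-1,0],[0,0,0.14]],[[0.07,-1,0],[0,0,0.14]],[[0.07,-1,0],[0,0,0.14]]]' >/dev/null;
python3 -m crank '[[[0.07,-1,0],[0,0,0.14]],[[0.07,-1,0],[0,0,0.14]],[[0.07,-1,0],[0,0,0.14]],[[0.07,-1,0],[0,0,0.14]],[[0.07,-1,0],[0,0,0.14]]]' >/dev/null;python3 s.py
python3 -m crank '[[[0.07,-1,0],[0,0,0.14]],[[0.07,-1,0],[0,0,0.14]],[[0.07,-1,0],[0,0,0.14]],[[0.07,-1,0],[0,0,0.14]],[[0.07,-1,0],[0,0,0.14]]]' >/dev/null;
python3 -m crank '[[[0.07,-1,0],[0,0,0.14]],[[0.07,-1,0],[0,0,0.14]],[[0.07,-1,0],[0,0,0.14]],[[0.07,-1,0],[0,0,0.14]],[[0.07,-1,0],[0,0,0.14]]]' >/dev/null;python3 s.py
python3 -m crank '[[[0.4,0,0],[0,0,0]],[[0.4,0,0],[0,0,0]],[[0.2,0,0],[0,0,0]],[[0.0,0,0],[0,0,0]]]' >/dev/null; python3 s.py
```

```text
ring in tool mm [ 71.2  -0.4 -29.3] F tool [ 0.3 -0.1 -0.9] yaw -79.6 q7 2.51 z 0.0707 t 24.7
MARK n 577 loose mod turn 245.1 top z 0.1205 rise deg 604
ring in tool mm [ 72.1   0.1 -29.1] F tool [-0.3  0.6 -0.1] yaw -160.0 q7 1.37 z 0.071 t 25.75
ring in tool mm [ 72.4  -0.4 -29. ] F tool [0.8 0.2 0.1] yaw 119.8 q7 0.25 z 0.0711 t 26.75
ring in tool mm [ 61.2  -0.4 -29.1] F tool [-0.2 -0.6 -0.4] yaw 120.4 q7 0.25 z 0.0709 t 27.15
```

```bash

python3 -m crank '[[[0.2,0,0],[0,0,0]],[[0.1,0,0],[0,0,0]],[[0.1,0,0],[0,0,0]],[[0.05,0,0],[0,0,0]],[[0,0,0],[0,0,0]]]' >/dev/null; python3 s.py
python3 -m crank '[[[0.14,0.77,0],[0,0,-0.14]],[[0.085,0.77,0],[0,0,-0.14]],[[0.085,0.77,0],[0,0,-0.14]],[[0.085,0.77,0],[0,0,-0.14]]]' >/dev/null; python3 s.py
python3 -m crank '[[[0.085,0.77,0],[0,0,-0.14]],[[0.085,0.77,0],[0,0,-0.14]],[[0.085,0.77,0],[0,0,-0.14]],[[0.085,0.77,0],[0,0,-0.14]]]' >/dev/null; python3 s.py;python3 m.py
```

```text
ring in tool mm [ 57.6   0.4 -29.2] F tool [0.4 0.6 0. ] yaw 120.3 q7 0.24 z 0.0708 t 27.65
ring in tool mm [ 57.3   2.1 -29. ] F tool [-3.3 -1.2  1.1] yaw 152.6 q7 0.7 z 0.0711 t 28.05
ring in tool mm [ 57.1   1.9 -28.5] F tool [-8.1 -0.9  1.7] yaw -175.3 q7 1.15 z 0.0719 t 28.45
MARK n 645 loose mod turn 302.4 top z 0.1211 rise deg 671
```

```bash

python3 -m crank '[[[0.055,0.77,0],[0,0,-0.14]],[[0.065,0.77,0],[0,0,-0.14]],[[0.075,0.77,0],[0,0,-0.14]],[[0.075,0.77,0],[0,0,-0.14]]]' >/dev/null; python3 s.py
python3 -m crank '[[[0.075,0.77,0],[0,0,-0.14]],[[0.075,0.77,0],[0,0,-0.14]],[[0.075,0.77,0],[0,0,-0.14]]]' >/dev/null; python3 s.py;python3 m.py
```

```text
ring in tool mm [ 57.1   0.4 -28.3] F tool [-9.  -2.9  2.3] yaw -143.1 q7 1.6 z 0.0722 t 28.9
ring in tool mm [ 57.1  -0.7 -28.2] F tool [-7.9 -0.8  1.8] yaw -119.0 q7 1.95 z 0.0722 t 29.2
MARK n 649 loose mod turn 1.3999999999999773 top z 0.1215 rise deg 726
```

Two turns reached: the strip reads 721° and the rise agrees. I'll retract, lift, turn to face the slide, and re-measure from above.

```bash

python3 -m crank '[[[-0.5,0,0],[0,0,0]],[[-0.5,0,0],[0,0,0]],[[-0.5,0,0],[0,0,0]],[[0,0,-2],[0,0,0]],[[0,0,-2.5],[0,0,0]]]' >/dev/null; python3 s.py; python3 m.py
python3 -m crank '[[[-1,0,0],[0,0,-0.128]],[[-1,0,0],[0,0,-0.128]],[[-1,0,0],[0,0,-0.128]],[[-1,0,0],[0,0,-0.128]],[[-1,0,0],[0,0,-0.128]]]' >/dev/null; python3 s.py
python3 - <<'E'
from h import *
o=monitor.get_obs();P=None
q,d=optics.grab_frame("scene");P=cloud("scene",d);c=np.array([.5871,-.1109]);a=np.radians(7.7)
v=P[...,:2]-c; hx=v@[np.cos(a),np.sin(a)];hy=v@[-np.sin(a),np.cos(a)]
k=(d>0)&(P[...,2]>.085)&(P[...,2]<.118)&(hy>.105)&(hy<.145)&(abs(hx)<.03)
print(k.sum(),np.percentile(hx[k],[2,50,98]),np.percentile(hy[k],[2,50,98]))
E
```

```text
ring in tool mm [67.6 -1.9 16.5] F tool [-0.4  0.2 -1.1] yaw -119.4 q7 1.96 z 0.1164 t 29.75
MARK n 371 loose mod turn 3.1999999999999886 top z 0.1215 rise deg 721
ring in tool mm [100.6  58.9  17.2] F tool [0.5 1.1 0. ] yaw -82.5 q7 2.49 z 0.1172 t 30.3
314 [-0.01522571  0.00154258  0.01719915] [0.12406452 0.12560457 0.13012317]
```

```bash

python3 -m crank '[[[-1.3,1.18,0],[0,0,0]],[[-1.3,1.18,0],[0,0,0]],[[-1.3,1.18,0],[0,0,0]],[[-1.3,1.18,0],[0,0,0]],[[-1.3,1.18,0],[0,0,0]]]' >/dev/null; python3 s.py
python3 -m crank '[[[0,0,1.5],[0,0,0]],[[0,0,1.5],[0,0,0]],[[0,0,1.5],[0,0,0]],[[0,0,1.0],[0,0,0]],[[0,0,0],[0,0,0]]]' >/dev/null; python3 s.py
python3 -m crank '[[[0.6,0,0],[0,0,0]],[[0.6,0,0],[0,0,0]],[[0.4,0,0],[0,0,0]],[[0,0,0],[0,0,0]]]' >/dev/null; python3 s.py
```

```text
ring in tool mm [166.3  -1.9  16.6] F tool [-0.2 -0.2 -0.2] yaw -82.9 q7 2.34 z 0.1165 t 30.85
ring in tool mm [165.3  -2.1 -41.6] F tool [0.3 0.4 0.5] yaw -82.8 q7 2.29 z 0.0585 t 31.35
ring in tool mm [148.7  -1.1 -38.8] F tool [-0.2 -0.6  0. ] yaw -82.9 q7 2.32 z 0.0611 t 31.75
```

```bash

python3 -m crank '[[[0.3,0,0],[0,0,0]],[[0.3,0,0],[0,0,0]],[[0.2,0,0],[0,0,0]],[[0.2,0,0],[0,0,0]],[[0.2,0,0],[0,0,0]]]' >/dev/null; python3 s.py
python3 -m crank '[[[0.3,0,0],[0,0,0]],[[0.3,0,0],[0,0,0]],[[0.3,0,0],[0,0,0]],[[0,0,0],[0,0,0]]]' >/dev/null; python3 s.py
```

```text
ring in tool mm [138.4  -1.  -39.2] F tool [-2.4 -0.6  0.7] yaw -82.7 q7 2.34 z 0.0609 t 32.25
ring in tool mm [128.1  -1.2 -39.1] F tool [-0.3  0.7  0.5] yaw -82.8 q7 2.36 z 0.0608 t 32.65
```

```bash

python3 -m crank '[[[0.3,0,0],[0,0,0]],[[0.3,0,0],[0,0,0]],[[0.3,0,0],[0,0,0]],[[0.3,0,0],[0,0,0]],[[0,0,0],[0,0,0]]]' >/dev/null; python3 s.py
python3 -m crank '[[[0.15,0,0],[0,0,0]],[[0.1,0,0],[0,0,0]],[[0,0,0],[0,0,0]]]' >/dev/null; python3 s.py
python3 -m crank '[[[0.1,0,0],[0,0,0]],[[0,0,0],[0,0,0]]]' >/dev/null; python3 s.py
python3 -m crank '[[[0.1,0,0],[0,0,0]],[[0,0,0],[0,0,0]]]' >/dev/null; python3 s.py
```

```text
ring in tool mm [116.1  -1.2 -39.2] F tool [0.6 0.  0.3] yaw -82.8 q7 2.38 z 0.0607 t 33.15
ring in tool mm [114.3  -1.2 -39.2] F tool [-1.8  0.4  0.6] yaw -82.8 q7 2.39 z 0.0608 t 33.45
ring in tool mm [113.4  -1.2 -39.2] F tool [-1.2 -0.7  0.6] yaw -82.8 q7 2.39 z 0.0608 t 33.65
ring in tool mm [112.3  -1.2 -39.2] F tool [-2.5 -0.1  0.4] yaw -82.8 q7 2.39 z 0.0608 t 33.85
```

```bash

python3 -m crank '[[[0.1,0,0],[0,0,0]],[[0,0,0],[0,0,0]]]' >/dev/null; python3 s.py
python3 -m crank '[[[0.08,0,0],[0,0,0]],[[0,0,0],[0,0,0]]]' >/dev/null; python3 s.py
```

```text
ring in tool mm [111.9  -1.1 -39.3] F tool [-4.1 -0.2  0.7] yaw -82.7 q7 2.39 z 0.0608 t 34.05
ring in tool mm [111.9  -1.1 -39.4] F tool [-5.6 -0.6  2.2] yaw -82.7 q7 2.39 z 0.0608 t 34.25
```

At the stop (111.9 mm, force rising). I'll hold briefly, retract, lift and check the ring and slide.

```bash

python3 -m crank '[[[0.05,0,0],[0,0,0]],[[0,0,0],[0,0,0]],[[0,0,0],[0,0,0]]]' >/dev/null; python3 s.py
python3 -m crank '[[[-0.5,0,0],[0,0,0]],[[-1.5,0,0],[0,0,0]],[[-2,0,0],[0,0,0]],[[-2,0,-2],[0,0,0]],[[0,0,-4],[0,0,0]]]' >/dev/null
python3 -m crank '[[[0,0,-4],[0,0,0]],[[0,0,0],[0,0,0]],[[0,0,0],[0,0,0]],[[0,0,0],[0,0,0]]]' >/dev/null; python3 s.py
python3 - <<'E'
from h import *
q,d=optics.grab_frame("scene");P=cloud("scene",d);c=np.array([.5871,-.1109]);a=np.radians(7.7)
v=P[...,:2]-c; hx=v@[np.cos(a),np.sin(a)];hy=v@[-np.sin(a),np.cos(a)]
k=(d>0)&(P[...,2]>.088)&(P[...,2]<.118)&(hy>.085)&(hy<.145)&(abs(hx)<.03)
print(k.sum(),np.percentile(hx[k],[2,50,98]),np.percentile(hy[k],[2,50,98]))
t,_=optics.grab_frame("top")
cv2.imwrite("pics/end.png",np.hstack([cv2.resize(t[130:370,240:500,::-1],(400,369)),cv2.resize(q[200:470,150:480,::-1],(400,369))]))
E
```

```text
ring in tool mm [111.9  -1.  -39.4] F tool [-7.2  0.1  2.2] yaw -82.7 q7 2.39 z 0.0609 t 34.55
ring in tool mm [169.7  -1.9  59.9] F tool [ 0.2 -0.7 -0.6] yaw -82.8 q7 2.39 z 0.1597 t 35.45
288 [-0.01423726  0.00231719  0.01751337] [0.09399622 0.09540068 0.09948018]
```

View pics/end.png

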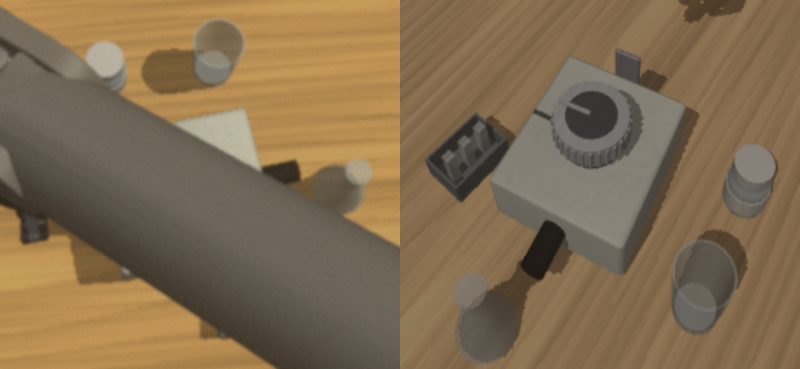

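The plate's inner face has moved about 30 mm and now sits against the housing. In the scene view the strip lines up with the index mark (545,112), and all the bystanders stand. Handing in.

```bash
python3 -c "
from bench import r
print(r.hand_in())"
```

```text
the job is handed in; nothing more can be done
None
```

The job is handed in (no verdict was returned): the ring reads two turns loose (about 721°), the slide is pushed in to its stop, the glassware, jar and tray look undisturbed, and the arm was lifted clear at about 35 s of the 72 s limit.

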